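Lift a cast soap bar out of its mould and slide it onto the rail rack

TASK

Lift the cast soap bar out of the wooden mould by pressing the mould's side lever all the way down, then slide the bar off the raised floor onto the aluminium rail rack until it lies flat and square against the rack's end stop, fully on the rails and clear of the other bars. Then press the empty metal floor back down to the bottom of the mould, ready for the next pour. Leave the other bars and everything else where they are.

Things in the scene. Friction and masses are not known exactly. Their poses are not given: they have to be found in the camera images.
- mould: Fixed wooden soap mould, 125 x 125 mm, 56 mm high, with an open square cavity (95 x 95 mm, walls 15 mm thick, rim at 56 mm). Origin: centre of its underside on the table. z up; +y points to the rack, -x is the side that carries the lever. Turned by up to 0.35 rad either way from the world axes.
- lift_floor (a joint): Height in m of the mould's loose metal floor (92 x 92 mm plate) above its lowest place: 0 at the bottom (plate top 25 mm above the table), about 0.033 fully raised (plate top 58 mm, 2 mm above the rim). Geared to the lever in both directions: lever down = floor up, floor pressed down = lever up. A friction of about 6 N holds it wherever it is left, also under the bar.
- lever (a joint): Angle of the side lever in rad: 0 raised (start), 0.42 fully down (arm level). Pivot at (-85, 45, 52) mm in the mould's frame, axis along mould x; the arm runs 135 mm towards mould -y. About 6 to 8 N down on its pad moves it; it stays where it is left.
- lever_pad (a point): Centre of the upper face of the lever's black pad (42 mm along mould x, 45 mm along the arm, 12 mm thick), which is pressed from above. In the mould's frame it goes from (-85, -76, 112) mm when raised to (-85, -90, 58) mm when fully down.
- soap: The cream soap bar, 90 x 90 x 30 mm with 4 mm rounded edges, about 0.25 kg. Origin: centre of its underside, z up. At the start it rests on the floor plate in the cavity with 2.5 mm play all round, its top 1 mm below the rim; too wide to grasp from above.
- rack: Fixed rack of nine aluminium rails along its y axis, rail tops 53 mm above the table (3 mm below the mould's rim), standing next to the mould's +y side and turned like the mould, with a gap of 1 to 18 mm between. Origin: on the table, below the rails' ends next to the mould, on the middle of the free lane. Rails run from y = 0 to y = 195 mm; the rack spans x = -80 to 180 mm; other bars occupy x from about 80 mm up.
- rack_stop (a point): Middle of the free lane at the end stop: on the stop's inner face (rack y = 195 mm), at rail-top height. The stop is a fixed aluminium plate across the rack rising 22 mm above the rails. A bar against it has its centre 45 mm short of it.
- bar_oblong: Loose cured soap bar 78 x 58 x 28 mm on the rack beside the lane (centre of underside); stays.
- bar_round: Loose round cured soap bar, 76 mm across, 28 mm thick, on the rack beside the lane (centre of underside); stays.
- thermometer_case: Loose open hinged green plastic case with a thermometer, 75 x 190 mm, 85 mm high with its raised lid (centre of underside); stays.
- spoon_set: Loose steel measuring spoons on a ring, about 125 x 120 mm, 9 mm high, lying flat (origin at the ring, on the table); stays.
- cup: Loose white ceramic cup, 84 mm wide, 85 mm high (centre of underside); stays.
- brown_bottle: Loose closed brown bottle, 68 mm wide, 160 mm high (centre of underside); stays.
- scraper: Loose spatula lying flat on the table; stays.
There are look-alikes about, which are no part of the job. Leave any pink or purple look-alike of the soap alone. Of the things shaped like the mould, the wooden one is meant.

How it is judged:
On the way, in this order (a step that is already met when the one before it is completed fails the run):
1. the bar has been lifted out of the cavity on the raised floor, still over the mould (value of joint lift_floor above 0.03 m and z of soap in the frame of mould above 0.054 m and horizontal distance between soap and mould below 0.03 m), for 0.2 s.
2. the bar lies flat and square on the rack against the end stop (y of soap in the frame of rack above 0.142 m and x of soap in the frame of rack between -0.035 and 0.035 m and z of soap in the frame of rack between 0.049 and 0.058 m and angle between soap's own z axis and vertical below 0.06 rad and (angle between the x axis of soap and the x axis of rack, either way round below 0.12 rad or angle between the x axis of soap and the y axis of rack, either way round below 0.12 rad)), for 0.2 s.
At the end, for the whole second after the job is handed in: The bar rests flat on the rails, released and still, within 8 mm of the end stop, square to the rack within 0.12 rad (any of its sides to the stop), its centre within 35 mm of the middle of the free lane; the mould's floor is back within 4 mm of its lowest place (all of step 2 and value of joint lift_floor below 0.004 m and linear speed of soap below 0.01 m/s and contact force between the fingers and soap below 0.05 N); the robot touches nothing.
It fails at once if another bar on the rack moved by more than 15 mm (distance of any of bar_oblong, bar_round from where it was at the start of the episode above 0.015 m).
It fails at once if another thing on the table moved by more than 30 mm (distance of any of thermometer_case, spoon_set, cup, brown_bottle, scraper from where it was at the start of the episode above 0.03 m).
It also fails if it takes over 48 s, if anything falls off the work surface, if the arm or the gripper's body presses on something with over 40 N, if the wrist force passes 120 N, or if a joint passes its speed limit or range.

ROBOT

A 6-joint arm with a two-finger parallel gripper is mounted at the origin on the work surface. World frame = base frame: x ahead of the robot, y to its left, z up, the work surface at z = 0. Lengths are in m, angles in rad, forces in N, time in s.
With the tool pointing down it reaches from about 0.15 to 0.775 m from the base axis. Payload 6.1 kg.
Tool frame: the origin (TCP) lies midway between the tips of the shut fingers; the grasp point (between the pads) lies 19 mm behind it; z points along the fingers, y is the direction in which the jaws open and shut (so a half turn about z gives the same grasp; the last joint's range is limited). The gripper opens to 85 mm and grips with 20 to 120 N. Pads are 22 mm wide; open, the fingers measure 114 mm over their backs; the gripper's body (76 mm by 85 mm) begins 54 mm behind the grasp point. The pads swing forward as they close: fully open they stand 13 mm farther back than shut.
Start: joints at [1.343, 0.126, -0.04, 1.405, 0, 1.571], TCP at [0.119, 0.511, 0.231] pointing down, gripper open.
Joint ranges: [-2.72, 2.72], [-0.95, 1.95], [-1.27, 1.35], [-1.78, 2.02], [-1.46, 1.47], [-3.14, 3.14]. Speed limits (rad/s): [2.39, 2.39, 3.01, 3.14, 3.14, 3.14].

INTERFACE

Orientations are given as a unit quaternion [w, x, y, z].
In Python, from station import manip gives the robot as it stands.
- The arm moves only by the tool play_rows, never from a script. Its argument "deltas" is a list of rows, each a list of 3 entries, a list of its own where there are three numbers: the shift along the tool's x, y, z in mm, then the turn about the tool's z in rad, then the finger opening in mm, from 0 to 85.4. A call has 1 to 8 rows; each row shifts and turns the pose as measured when the row begins, along the tool's axes as they then stand; what a row does not reach is not made up. A row lasts 1/8 s, in which the tool goes at most 62.5 mm and 10.7 degrees, less where a joint would pass 70% of its speed; a pose out of reach is approached as far as the arm can. A call is refused whole if a number of a shift passes 62.5 or a number of a turn 0.188, either way. A call with a gripper value outside its range is refused whole. The fingers move at their own pace and stop on an object; "force" is the grip in N (left out, the last holds). Time passes only in rows, so rows that do not move let the fingers close. It gives the time, the measured TCP pose, the force and the opening at its end, in the units of the state.
- manip.get_obs(): the state, without advancing time (a new reading comes with each control period).
- manip.grab_frame(name): name is "scene" or "top" or "wrist"; returns a dict with "image" (400x640x3 uint8, red, green, blue), "vfov" (degrees; the focal length in pixels is half the picture's height over the tangent of half this angle, whatever the lens; pixels are square), "cx", "cy" (the principal point, pixels), "k1" (the pictures are not rectified: a ray, as slopes to the right and down, at radius r is drawn at 1 + k1 r^2 times it, then the intrinsics apply), "R" (3x3) and "t" (3): a world point X has camera coordinates R X + t; the wrist camera has in their place "tool_from_camera" (4x4, takes a point from camera to tool coordinates, whose origin is the TCP and whose axes are the flange's). Camera axes: x right, y down, z forward; pixel columns grow to the right and rows downward; lengths in m; the calibration is good to about 2 mm. A picture is of the moment at which its call begins: read the wrist's pose just before it. There is no depth.
- manip.hand_in(): hands the job in, once; it reports no verdict.
Trained networks look in a picture, given as the dict that the camera call returned (one of the last four; its "shot" number tells which), for a name from the list of things; names that differ only in an ending like _2 or _b are one class to them, and where a whole thing is asked for, a point or a joint stands for the part that bears it (a point fixed in the world has none). Each returns a list of dicts, best first, with "p" (0 to 1); they miss things now and then, are a little off and sometimes report something else, mostly with a low value. They report only what shows in the picture. A call takes as long as a camera call. They do not tell look-alikes from the thing itself.
- manip.look_for(picture, query): "xyz" ([x, y, z] in m, in world coordinates, good to about 4 mm: the middle of the surface that is visible of it).
The state is a dict: "clock": time; "joint_positions": joint angles; "joint_vel": joint speeds; "joint_efforts": joint torques, N m; "eef_pos": TCP position; "ee_rot": TCP orientation; "contact_force": force on the tool from outside, world axes, zero at the start; "moment": the same for the moment, N m; "opening": finger opening in m.
Only numpy, scipy, OpenCV 4.12 (cv2) and the standard library are available. Lean on these libraries where they do the work, as an engineer would, in place of code of your own. Each camera call takes 0.05 s, during which the arm holds its last target. There are 200 camera calls.

## Working session

There is one attempt and no reset: what is moved stays moved. The work goes in short steps, Python scripts to look and compute and a tool call to move; the robot and the scene stay as the last step left them, time stands still between calls to the robot, and variables do not carry over. Pictures are saved under pics/ and viewed, about 8 in all and at most 12, crops included, and the job is handed in when it is done.

Besides the shell and the picture viewer there is one more tool, called after "Request:" as a command line: name --argument value ..., lists and objects as JSON in quotes. play_rows: Moves the arm, as the interface text tells. Its arguments: {"type":"object","properties":{"deltas":{"type":"array"},"force":{"type":"number"}},"required":["deltas"]}

```bash
mkdir -p pics; python3 - <<'E'
from station import manip
import cv2
o=manip.get_obs(); print({k:(v if not hasattr(v,'round') else v) for k,v in o.items()})
for n in ("scene","top"):
    p=manip.grab_frame(n); cv2.imwrite(f"pics/{n}0.png",p["image"][:,:,::-1])
    print(n,p["vfov"],p["cx"],p["cy"],p["k1"])
    for q in ("mould","soap","rack","lever_pad","lever","bar_oblong","bar_round","thermometer_case","cup","brown_bottle","scraper","spoon_set"):
        print(n,q,[([round(float(c),3) for c in d["xyz"]],round(float(d["p"]),2)) for d in manip.look_for(p,q)[:3]])
E
```

```text
{'clock': 0.0, 'joint_positions': array([ 1.34296096e+00,  1.26427835e-01, -4.06121733e-02,  1.40537951e+00,
       -9.32502578e-07,  1.57075172e+00]), 'joint_vel': array([-7.85962985e-04, -4.00006361e-04,  4.46194722e-04, -1.97474242e-06,
       -7.42382781e-04,  1.20726772e-03]), 'joint_efforts': array([ 3.58403086e-04, -4.35914540e+01,  3.52922380e+01,  1.74971024e-02,
        4.14006536e-05,  2.09352962e-06]), 'eef_pos': array([0.11849207, 0.51104618, 0.23050146]), 'ee_rot': array([-9.18102180e-05,  1.13649261e-01,  9.93520602e-01, -8.06387956e-04]), 'contact_force': array([-0.20741577, -0.01348293,  0.09238525]), 'moment': array([0.03004379, 0.01563115, 0.04015435]), 'opening': 0.08575250102847393}
scene 44.759105839911406 323.70191790141155 191.51028436978896 -0.06268266723416337
scene mould [([0.556, -0.125, 0.058], 0.72), ([0.845, -0.005, 0.046], 0.64)]
scene soap [([0.35, -0.197, 0.03], 0.89), ([0.554, -0.114, 0.063], 0.86)]
scene rack [([0.52, 0.067, 0.052], 0.77), ([0.554, -0.125, 0.056], 0.73), ([0.337, 0.343, 0.055], 0.31)]
scene lever_pad [([0.424, -0.48, 0.022], 0.75),
[... 648 characters left out ...]
055], 0.81), ([0.833, -0.003, 0.053], 0.77)]
top soap [([0.725, -0.217, 0.028], 0.83), ([0.551, -0.105, 0.052], 0.73), ([0.345, -0.192, 0.031], 0.72)]
top rack [([0.515, 0.067, 0.049], 0.9)]
top lever_pad [([0.805, -0.093, 0.105], 0.73), ([0.485, -0.197, 0.103], 0.56)]
top lever [([0.483, -0.201, 0.11], 0.83), ([0.798, -0.093, 0.111], 0.67)]
top bar_oblong [([0.621, 0.036, 0.075], 0.67)]
top bar_round [([0.593, 0.126, 0.077], 0.57)]
top thermometer_case []
top cup [([0.322, 0.356, 0.037], 0.93), ([0.617, 0.034, 0.079], 0.43)]
top brown_bottle [([0.565, -0.4, 0.108], 0.97)]
top scraper [([0.488, 0.524, 0.005], 0.97)]
top spoon_set [([0.621, 0.035, 0.077], 0.67), ([0.722, 0.425, 0.009], 0.57)]
```

View pics/top0.png

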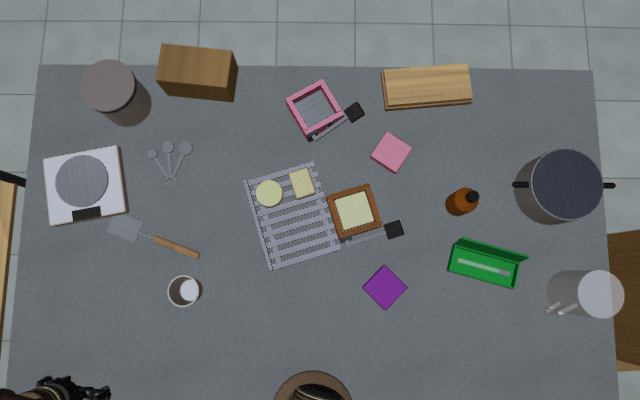

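View pics/scene0.png

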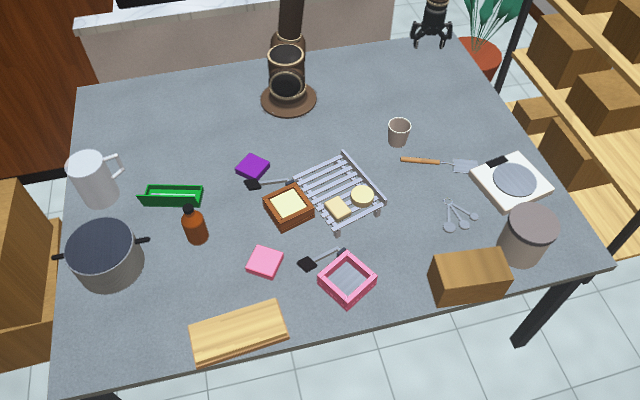

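Several mould-like things: wooden one at top (355,212) and pink frame at (315,110). The wooden one holds the cream soap and stands next to the rack, so it is the one meant. The pink bar (391,152) and purple bar (385,287) are look-alikes to leave alone. I'll confirm with a crop.

```bash
python3 - <<'E'
import cv2
a=cv2.imread("pics/top0.png")[150:280,235:415]
cv2.imwrite("pics/crop0.png",cv2.resize(a,None,fx=4.4,fy=4.4,interpolation=cv2.INTER_CUBIC))
E
```

```text
(no output)
```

View pics/crop0.png

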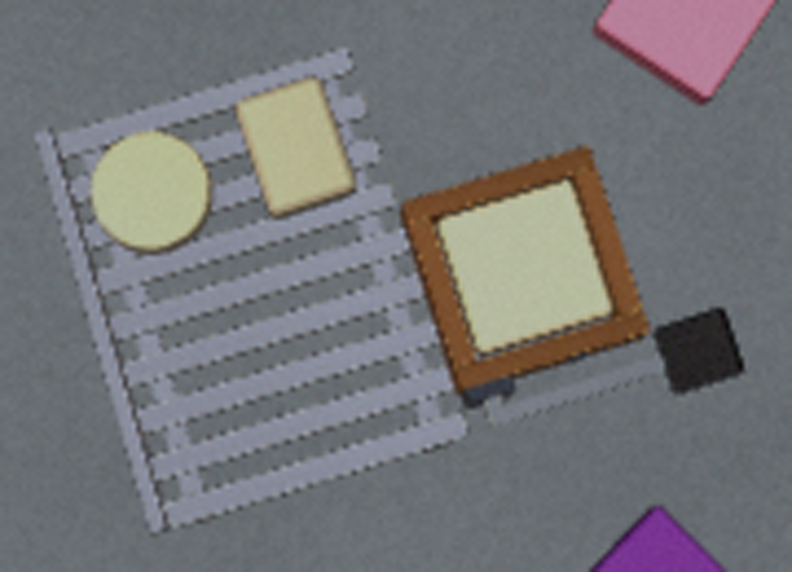

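The crop confirms it: wooden rim corners at crop px (403,202), (590,150), (648,333), (463,390), the cream bar inside, and the black pad at about (700,350).

```bash
cat > h.py <<'E'
import numpy as np, cv2
from station import manip
def ray(p,px):
    f=200/np.tan(np.radians(p["vfov"])/2)
    K=np.array([[f,0,p["cx"]],[0,f,p["cy"]],[0,0,1]])
    px=np.array(px,float).reshape(-1,1,2)
    u=cv2.undistortPoints(px,K,np.array([p["k1"],0,0,0.]))[:,0]
    return np.c_[u,np.ones(len(u))]@p["R"], -p["R"].T@p["t"]
def atz(p,px,z):
    d,c=ray(p,px); z=np.broadcast_to(z,len(d)); return c+d*((z-c[2])/d[:,2])[:,None]
E
cat > m.py <<'E'
from h import *
p=manip.grab_frame("top"); np.set_printoptions(precision=4,suppress=True)
C=lambda l:np.array(l)/4.4+[235,150]
m=atz(p,C([(403,202),(590,150),(648,333),(463,390)]),.056)
print("rim",m,m.mean(0))
# mould +y: right->left in picture; x: bottom->top
ref=np.array([(62.5,62.5),(62.5,-62.5),(-62.5,-62.5),(-62.5,62.5)])/1000
def fit(a,b):
    a0,b0=a.mean(0),b.mean(0);A,B=a-a0,b-b0
    th=np.arctan2((A[:,0]*B[:,1]-A[:,1]*B[:,0]).sum(),(A*B).sum());R=np.array([[np.cos(th),-np.sin(th)],[np.sin(th),np.cos(th)]])
    return th,b0-R@a0,R,np.abs(b-(a@R.T+(b0-R@a0))).max()
th,o,R,e=fit(ref[[0,1,2,3]],m[:,:2]);print("mould th",th,o,e)
pad=atz(p,C([(657,332),(722,308),(744,370),(677,392)]),.112).mean(0);print("pad",pad,"in mould",R.T@(pad[:2]-o))
print("pred pad",o+R@[-.085,-.076])
r=atz(p,C([(465,430),(348,55)]),.053);print("rack ends in mould",(r[:,:2]-o)@R, r)
s=atz(p,C([(45,132),(155,530)]),.075);print("stop outer in mould",(s[:,:2]-o)@R)
s=atz(p,C([(60,132),(168,525)]),.06);print("stop inner in mould",(s[:,:2]-o)@R)
so=atz(p,C([(440,215),(573,181),(612,316),(477,355)]),.055);print("soap in mould",(so[:,:2]-o)@R)
b=atz(p,C([(275,215),(353,187),(92,190),(210,190),(150,250)]),.07);print("bars in mould",(b[:,:2]-o)@R)
E
python3 m.py
```

```text
rim [[ 0.5886 -0.0342  0.056 ]
 [ 0.6232 -0.1529  0.056 ]
 [ 0.5068 -0.1884  0.056 ]
 [ 0.4701 -0.0723  0.056 ]] [ 0.5472 -0.1119  0.056 ]
mould th 0.2994547031461291 [ 0.5472 -0.1119] 0.0021280150610956117
pad [ 0.4909 -0.212   0.112 ] in mould [-0.0832 -0.079 ]
pred pad [ 0.4884 -0.2096]
rack ends in mould [[-0.086   0.0665]
 [ 0.1644  0.068 ]] [[ 0.4454 -0.0738  0.053 ]
 [ 0.6842  0.0016  0.053 ]]
stop outer in mould [[ 0.1664  0.2656]
 [-0.0908  0.2668]]
stop inner in mould [[ 0.1671  0.2577]
 [-0.0896  0.2595]]
soap in mould [[ 0.048   0.042 ]
 [ 0.0447 -0.0453]
 [-0.0444 -0.0429]
 [-0.0435  0.0457]]
bars in mould [[0.0755 0.1422]
 [0.0785 0.0903]
 [0.1235 0.2476]
 [0.1023 0.1767]
 [0.0766 0.2231]]
```

Request:
play_rows --deltas '[[[0, 0, 0], 0.174, 0], [[0, 0, 0], 0.174, 0], [[0, 0, 0], 0.174, 0], [[0, 0, 0], 0.174, 0], [[0, 0, 0], 0.174, 0], [[0, 0, 0], 0.174, 0], [[0, 0, 0], 0, 0]]' --force 40

```text
clock: 2.22
eef_pos: [0.1186, 0.5114, 0.2313]
ee_rot: [0.0, 0.607, 0.795, -0.0]
contact_force: [0.7, -0.2, 1.0]
opening: -0.0001
```

```bash
cat > s.py <<'E'
from h import *
from scipy.spatial.transform import Rotation as Ro
np.set_printoptions(precision=4,suppress=True)
O=np.array([.5472,-.1119]);TH=.2995
M=np.array([[np.cos(TH),-np.sin(TH)],[np.sin(TH),np.cos(TH)]])
def st(targ=None):
    o=manip.get_obs();q=o["ee_rot"];A=Ro.from_quat(np.r_[q[1:],q[0]]).as_matrix()
    e=np.array(o["eef_pos"]);print("t",o["clock"],"mould xyz",M.T@(e[:2]-O),e[2],"yaw err (turn by)",np.arctan2(A[1,1],A[0,1])-TH,"tilt",A[2,:2],"F",o["contact_force"],"op",o["opening"])
    if targ is not None:
        w=np.r_[O+M@targ[:2],targ[2]]-e;print("tool shift mm",A.T@w*1000)
E
python3 -c "
from s import *
st([-.085,-.078,.15])"
```

```text
t 2.225 mould xyz [-0.2257  0.722 ] 0.23128674825244303 yaw err (turn by) -0.03277759006545178 tilt [-0.  0.] F [ 0.7078 -0.1839  0.9656] op -0.00010512234054160922
tool shift mm [-795.0039  166.7935   81.295 ]
```

Request:
play_rows --deltas '[[[-55, 12, 0], -0.033, 0], [[-57, 12, 0], 0, 0], [[-57, 12, 0], 0, 0], [[-57, 12, 0], 0, 0], [[-57, 12, 0], 0, 0], [[-57, 12, 0], 0, 0], [[-57, 12, 0], 0, 0], [[-57, 12, 0], 0, 0]]'

```text
clock: 3.22
eef_pos: [0.3542, 0.1009, 0.2315]
ee_rot: [0.002, 0.577, 0.817, 0.002]
contact_force: [0.9, 0.6, -0.5]
opening: -0.0
```

Request:
play_rows --deltas '[[[-57, 12, 0], 0, 0], [[-57, 12, 0], 0, 0], [[-57, 12, 0], 0, 0], [[-57, 12, 0], 0, 0], [[-57, 12, 0], 0, 0], [[-30, 6, 0], 0, 0], [[0, 0, 0], 0, 0]]'

```text
clock: 4.1
eef_pos: [0.5294, -0.1873, 0.232]
ee_rot: [0.003, 0.569, 0.822, 0.004]
contact_force: [-0.1, 0.2, -0.1]
opening: 0.0001
```

```bash
python3 -c "
from s import *
st([-.085,-.078,.14])"
```

```text
t 4.1 mould xyz [-0.0393 -0.0668] 0.23204797873685437 yaw err (turn by) 0.06051737846300942 tilt [-0.0004  0.01  ] F [-0.0932  0.2173 -0.1103] op 6.086751370415052e-05
tool shift mm [ -8.4201 -47.2562  91.5841]
```

Request:
play_rows --deltas '[[[-4, -24, 0], 0.06, 0], [[-7, -23, 30], 0, 0], [[0, 0, 40], 0, 0], [[0, 0, 15], 0, 0], [[0, 0, 0], 0, 0]]'

```text
clock: 4.72
eef_pos: [0.4832, -0.2113, 0.1472]
ee_rot: [0.004, 0.593, 0.805, 0.004]
contact_force: [0.2, -0.5, 0.2]
opening: 0.0004
```

```bash
python3 -c "
from s import *
st([-.085,-.078,.112])
p=manip.grab_frame('wrist');cv2.imwrite('pics/w1.png',p['image'][:,:,::-1])"
```

```text
t 4.725 mould xyz [-0.0905 -0.0761] 0.14717174634631236 yaw err (turn by) 0.0012308660780139813 tilt [-0.0016  0.0112] F [ 0.1888 -0.497   0.179 ] op 0.0003613339026183535
tool shift mm [-1.8404  5.1079 35.2339]
```

View pics/w1.png

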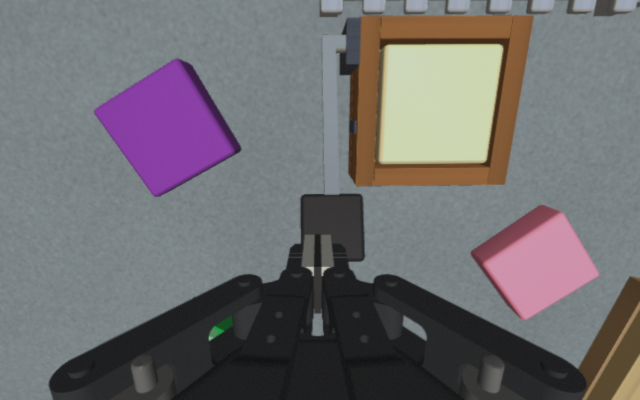

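The wrist picture shows the tips at (318,240) over the black pad (332,227), about 5 mm off in x, and the mould square to the view.

Request:
play_rows --deltas '[[[-2, 5, 25], 0, 0], [[0, 0, 10], 0, 0], [[-2, 0, 10], 0, 0], [[-3, 0, 10], 0, 0], [[-3, 0, 10], 0, 0], [[-3, 0, 10], 0, 0], [[-2, 0, 10], 0, 0], [[-1, 0, 6], 0, 0]]'

```text
clock: 5.78
eef_pos: [0.4983, -0.2266, 0.0633]
ee_rot: [0.01, 0.592, 0.806, 0.005]
contact_force: [-2.1, 2.5, 4.7]
opening: -0.0
```

```bash
python3 -c "
from s import *
st([-.085,-.09,.058])"
```

```text
t 5.775 mould xyz [-0.0806 -0.0952] 0.06328926946161935 yaw err (turn by) 0.0033764635439487156 tilt [-0.0098  0.0204] F [-2.0707  2.5496  4.6924] op -1.4617309945389936e-05
tool shift mm [ 5.273  -4.4889  5.1476]
```

Request:
play_rows --deltas '[[[2, -3, 5], 0, 0], [[1, 0, 6], 0, 0], [[0, 0, 7], 0, 0], [[0, 0, 7], 0, 0], [[0, 0, 0], 0, 0]]'

```text
clock: 6.4
eef_pos: [0.4977, -0.2271, 0.0597]
ee_rot: [0.02, 0.592, 0.805, 0.006]
contact_force: [0.4, 0.0, -1.0]
opening: 0.0002
```

```bash
python3 -c "
from s import *
st([-.085,-.09,.058])"
```

```text
t 6.4 mould xyz [-0.0813 -0.0954] 0.05969706130194355 yaw err (turn by) 0.0034097702118378037 tilt [-0.0249  0.0341] F [ 0.3824  0.0215 -1.0197] op 0.00015651082021750603
tool shift mm [ 5.4734 -3.7472  1.4344]
```

Request:
play_rows --deltas '[[[0, 0, 8], 0, 0], [[0, 0, 10], 0, 0]]'

```text
clock: 6.65
eef_pos: [0.4996, -0.2277, 0.0562]
ee_rot: [0.025, 0.592, 0.805, 0.008]
contact_force: [-45.2, 20.4, 109.7]
opening: -0.0001
```

```bash
python3 -c "
from s import *
st([-.085,-.09,.058])
p=manip.grab_frame('scene');a=p['image'][140:260,220:400,::-1];cv2.imwrite('pics/s1.png',cv2.resize(a,None,fx=4.4,fy=4.4,interpolation=cv2.INTER_CUBIC))"
```

```text
t 6.65 mould xyz [-0.0797 -0.0966] 0.05622416881375397 yaw err (turn by) 0.003732028946427046 tilt [-0.0319  0.0425] F [-45.2236  20.4039 109.6818] op -0.00011489792824553627
tool shift mm [ 6.5658 -5.2266 -2.2101]
```

View pics/s1.png

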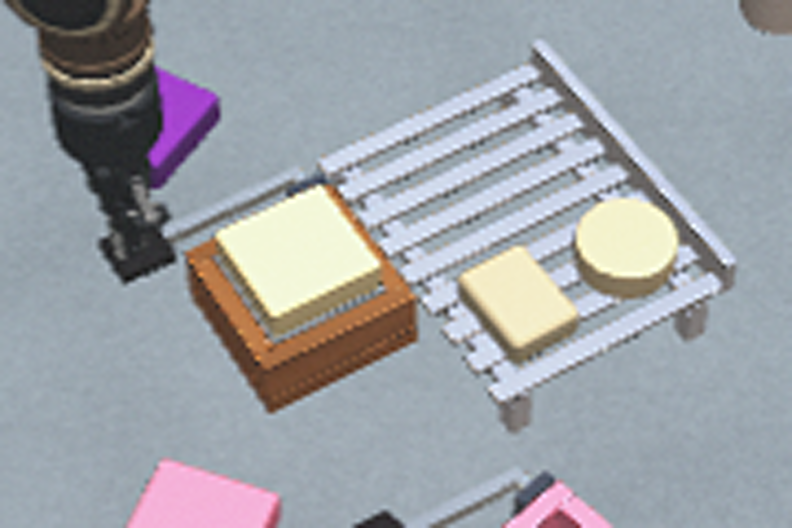

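The bar stands on the raised floor, at crop (300,255), and the lever is level. The last press row peaked at about 120 N, right at the wrist limit, so I must press much more gently from here.

Request:
play_rows --deltas '[[[0, 0, -6], 0, 0], [[0, 0, -30], 0, 0], [[0, 0, -40], 0, 0], [[0, 40, 0], 0, 60], [[5, 42, 0], 0, 60], [[0, 0, 0], 0, 60]]'

```text
clock: 7.45
eef_pos: [0.5747, -0.1983, 0.1374]
ee_rot: [0.029, 0.593, 0.805, 0.007]
contact_force: [-0.3, -0.6, 0.1]
opening: 0.0543
```

```bash
python3 -c "
from s import *
st([0,-.082,.063])"
```

```text
t 7.45 mould xyz [ 0.0008 -0.0907] 0.13744323396299166 yaw err (turn by) 0.0017630425122277527 tilt [-0.0381  0.0452] F [-0.2963 -0.6441  0.1015] op 0.05429608899872576
tool shift mm [11.5069 -4.1187 73.9476]
```

Request:
play_rows --deltas '[[[4, -2, 30], 0, 60], [[4, -1, 30], 0, 60], [[3, -1, 12], 0, 60], [[0, 0, 0], 0, 60]]'

```text
clock: 7.95
eef_pos: [0.5693, -0.1915, 0.0596]
ee_rot: [0.027, 0.593, 0.804, 0.005]
contact_force: [-0.3, -0.1, 0.3]
opening: 0.0599
```

```bash
python3 -c "
from s import *
st([0,.15,.064])
p=manip.grab_frame('wrist');cv2.imwrite('pics/w2.png',p['image'][:,:,::-1])"
```

```text
t 7.95 mould xyz [-0.0024 -0.0826] 0.059610628074286465 yaw err (turn by) 0.0011890554756804894 tilt [-0.0377  0.0412] F [-0.3168 -0.1016  0.282 ] op 0.05992941039594501
tool shift mm [232.2451   2.8254 -13.0446]
```

View pics/w2.png

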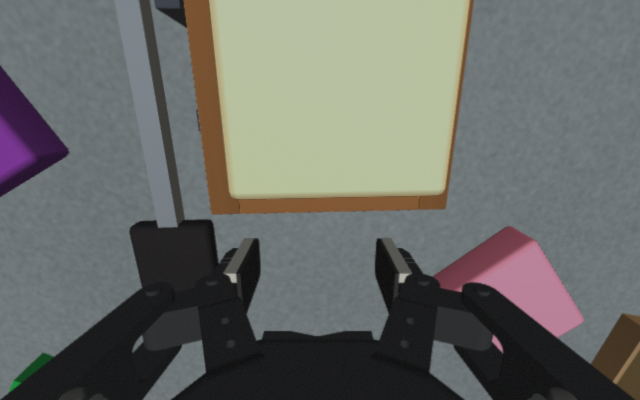

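The fingers stand behind the bar at (245,270) and (395,270), clear of the rim and the lever pad, and roughly centred on the bar (x 230 to 445).

Request:
play_rows --deltas '[[[10, 2, -4], 0, 60], [[10, 1, -1], 0, 60], [[12, 0, -1], 0, 60], [[15, 0, -1], 0, 60], [[15, 0, -1], 0, 60], [[15, 0, -1], 0, 60], [[15, 0, -1], 0, 60], [[15, 0, -1], 0, 60]]'

```text
clock: 9.0
eef_pos: [0.5406, -0.0827, 0.0714]
ee_rot: [0.031, 0.594, 0.804, 0.006]
contact_force: [0.4, -1.3, -1.2]
opening: 0.0602
```

```bash
python3 -c "
from s import *
st([0,.15,.062])"
```

```text
t 9.0 mould xyz [0.0023 0.0299] 0.07141929959206965 yaw err (turn by) 0.0006513791563461657 tilt [-0.0429  0.0472] F [ 0.4069 -1.255  -1.2251] op 0.06019684384656983
tool shift mm [120.432   -2.7085   4.1368]
```

Request:
play_rows --deltas '[[[10, 0, 5], 0, 60], [[14, 0, 2], 0, 60], [[15, 0, 0], 0, 60], [[15, 0, 0], 0, 60], [[15, 0, 0], 0, 60], [[15, 0, 0], 0, 60], [[12, 0, 0], 0, 60]]'

```text
clock: 9.88
eef_pos: [0.5116, 0.0149, 0.0602]
ee_rot: [0.032, 0.594, 0.804, 0.006]
contact_force: [0.5, -2.6, 2.5]
opening: 0.0603
```

```bash
python3 -c "
from s import *
st([0,.161,.062])
p=manip.grab_frame('top');a=p['image'][150:280,235:415,::-1];cv2.imwrite('pics/t2.png',cv2.resize(a,None,fx=4.4,fy=4.4,interpolation=cv2.INTER_CUBIC))
print([(d['xyz'],d['p']) for d in manip.look_for(p,'soap')])"
```

```text
t 9.875 mould xyz [0.0033 0.1317] 0.06019992830611226 yaw err (turn by) 0.0005442266207660862 tilt [-0.0447  0.0486] F [ 0.5116 -2.5675  2.4859] op 0.06026909637191334
tool shift mm [29.2325 -3.2383 -3.2718]
[([0.3396, -0.1942, 0.0295], 0.91), ([0.7253, -0.2195, 0.0288], 0.56)]
```

View pics/t2.png

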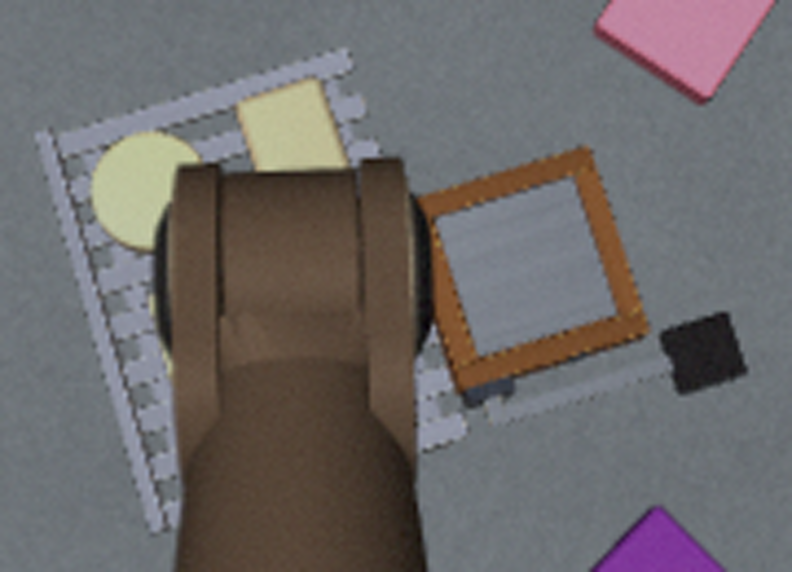

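The floor plate is empty and the bar is on the rack under the wrist; a sliver of it shows at (160,320). I'll finish the push with small steps.

Request:
play_rows --deltas '[[[10, -2, -2], 0, 60], [[8, -1, -2], 0, 60], [[5, 0, 0], 0, 60], [[4, 0, 0], 0, 60]]'

```text
clock: 10.48
eef_pos: [0.5, 0.04, 0.0627]
ee_rot: [0.033, 0.593, 0.804, 0.005]
contact_force: [5.3, -14.1, 1.5]
opening: 0.06
```

```bash
python3 -c "
from s import *
st([0,.161,.062])"
```

```text
t 10.475 mould xyz [-0.0003  0.159 ] 0.06271608372930748 yaw err (turn by) 0.0008387369902939645 tilt [-0.048   0.0476] F [  5.2984 -14.0596   1.5189] op 0.06004740988555859
tool shift mm [1.9883 0.2673 0.6349]
```

Request:
play_rows --deltas '[[[4, 0, 0], 0, 60], [[3, 0, 0], 0, 60], [[-5, 0, 0], 0, 60], [[-15, 0, 0], 0, 60], [[-15, 0, -20], 0, 60], [[-15, 0, -40], 0, 30], [[-40, 0, -20], 0, 0], [[-50, 0, 0], 0, 0]]'

```text
clock: 11.48
eef_pos: [0.5363, -0.0924, 0.1542]
ee_rot: [0.039, 0.592, 0.805, 0.0]
contact_force: [0.4, -1.0, -0.0]
opening: 0.0057
```

Request:
play_rows --deltas '[[[-40, 0, 0], 0, 0], [[0, 0, 0], 0, 0]]'

```text
clock: 11.72
eef_pos: [0.5494, -0.1354, 0.1574]
ee_rot: [0.04, 0.594, 0.804, 0.001]
contact_force: [0.4, 0.5, -1.2]
opening: 0.0001
```

```bash
python3 -c "
from s import *
st([0,0,.1])
p=manip.grab_frame('top');a=p['image'][150:280,235:415,::-1];cv2.imwrite('pics/t3.png',cv2.resize(a,None,fx=4.4,fy=4.4,interpolation=cv2.INTER_CUBIC))
"
```

```text
t 11.725 mould xyz [-0.0049 -0.0231] 0.15742497562173274 yaw err (turn by) -5.108558726157897e-05 tilt [-0.0628  0.0487] F [ 0.4356  0.4856 -1.175 ] op 0.00012728863369853037
tool shift mm [26.6361  2.0543 56.0291]
```

View pics/t3.png

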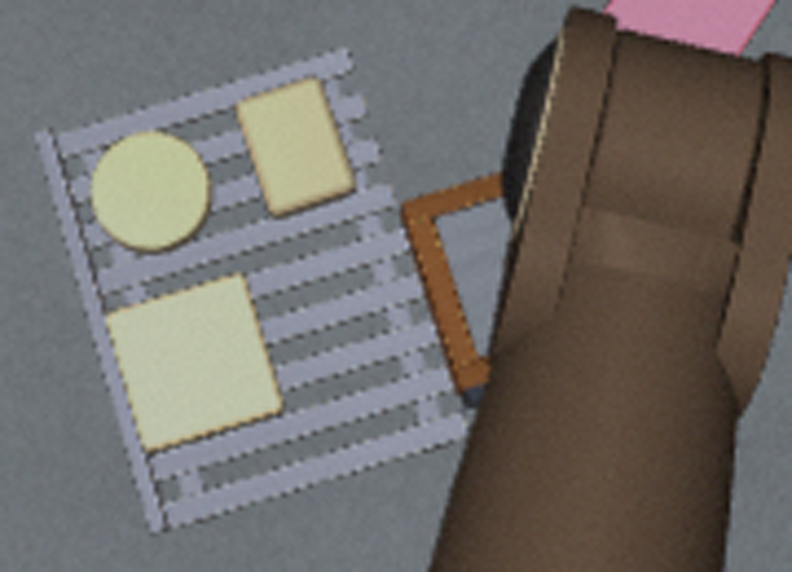

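The bar lies square against the stop, corners at about (107,313), (243,275), (281,410), (150,450), clear of both other bars. Next I press the floor down.

Request:
play_rows --deltas '[[[20, 1, 20], 0, 0], [[6, 1, 35], 0, 0], [[2, 0, 30], 0, 0], [[1, 0, 10], 0, 0], [[0, 0, 8], 0, 0], [[0, 0, 8], 0, 0]]'

```text
clock: 12.52
eef_pos: [0.5476, -0.1064, 0.0447]
ee_rot: [0.039, 0.592, 0.805, 0.002]
contact_force: [-5.5, -0.4, 7.2]
opening: 0.0003
```

```bash
python3 -c "
from s import *
st([0,0,.025])"
```

```text
t 12.525 mould xyz [0.002  0.0051] 0.044703781180708876 yaw err (turn by) 0.005033277332870512 tilt [-0.0602  0.0489] F [-5.5203 -0.4409  7.1599] op 0.00025531171875302865
tool shift mm [-3.9036 -2.9557 19.8541]
```

Request:
play_rows --deltas '[[[-1, -1, 7], 0, 0], [[-1, -1, 6], 0, 0], [[0, 0, 5], 0, 0], [[0, 0, 4], 0, 0]]'

```text
clock: 13.02
eef_pos: [0.5484, -0.1071, 0.0288]
ee_rot: [0.04, 0.591, 0.806, 0.005]
contact_force: [-3.5, -0.1, 6.0]
opening: 0.0003
```

```bash
python3 -c "
from s import *
st([0,0,.025])"
```

```text
t 13.025 mould xyz [0.0025 0.0043] 0.028841553371492804 yaw err (turn by) 0.008252550148100557 tilt [-0.0582  0.0542] F [-3.4617 -0.0794  6.0209] op 0.0002585998470783364
tool shift mm [-4.0444 -2.7819  3.9388]
```

Request:
play_rows --deltas '[[[0, 0, 3], 0, 0], [[0, 0, 3], 0, 0], [[0, 0, 3], 0, 0]]'

```text
clock: 13.4
eef_pos: [0.5486, -0.1071, 0.0252]
ee_rot: [0.041, 0.59, 0.806, 0.005]
contact_force: [-10.8, 1.3, 20.5]
opening: -0.0001
```

```bash
python3 -c "
from s import *
st([0,0,.025])"
```

```text
t 13.4 mould xyz [0.0028 0.0042] 0.025203910356548224 yaw err (turn by) 0.009365713953344179 tilt [-0.0601  0.0554] F [-10.8143   1.3034  20.4501] op -6.093998021841095e-05
tool shift mm [-4.1803 -2.8002  0.301 ]
```

The force rose to 23 N at z = 25.2 mm, so the floor is at the bottom. I'll retreat and check.

Request:
play_rows --deltas '[[[0, 0, -4], 0, 0], [[0, 0, -30], 0, 0], [[0, 0, -50], 0, 0], [[0, 0, -60], 0, 0], [[-50, 0, -20], 0, 0], [[-60, 0, 0], 0, 0], [[-60, 0, 0], 0, 0], [[-60, 0, 0], 0, 0]]'

```text
clock: 14.4
eef_pos: [0.6104, -0.3188, 0.2188]
ee_rot: [0.047, 0.586, 0.809, 0.008]
contact_force: [0.1, -0.3, -0.2]
opening: -0.0001
```

```bash
python3 -c "
from s import *
st()
ims=[]
for n,(y,x) in dict(top=(150,235),scene=(140,220)).items():
    p=manip.grab_frame(n);a=p['image'][y:y+130,x:x+180,::-1];ims.append(cv2.resize(a,None,fx=2.2*2,fy=2.2*2,interpolation=cv2.INTER_CUBIC)[:, :])
    if n=='top': print([(d['xyz'],d['p']) for d in manip.look_for(p,'soap')],manip.look_for(p,'lever_pad'))
v=np.hstack(ims);cv2.imwrite('pics/f.png',cv2.resize(v,(800,289),interpolation=cv2.INTER_AREA))"
```

```text
t 14.4 mould xyz [-0.0007 -0.2163] 0.21875717676382522 yaw err (turn by) 0.020858468773174876 tilt [-0.0659  0.0675] F [ 0.1431 -0.3307 -0.2281] op -6.420842961304585e-05
[([0.7239, -0.2172, 0.0272], 0.82), ([0.3489, -0.1838, 0.0326], 0.56), ([0.4874, 0.0964, 0.0784], 0.55)] [{'xyz': [0.8049, -0.0937, 0.1075], 'p': 0.67}, {'xyz': [0.4888, -0.1983, 0.106], 'p': 0.62}]
```

View pics/f.png

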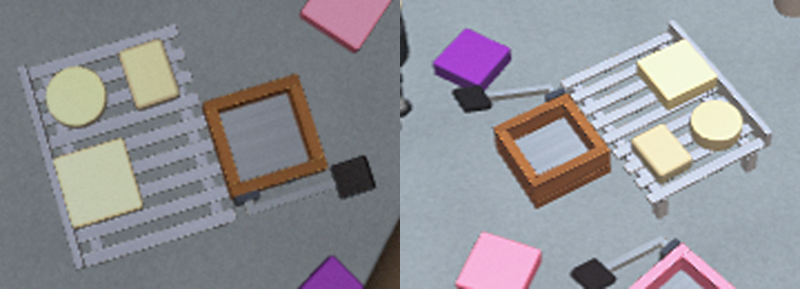

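Both views show the bar square at the stop (centre about mould (5, 217) mm), the floor down, the lever up, and the other bars unmoved. The arm is clear of everything.

```bash
python3 -c "
from station import manip
print(manip.hand_in(), manip.get_obs()['clock'])"
```

```text
the job is handed in; nothing more can be done
the job is handed in; nothing more can be done
```

The soap bar is on the rack against the end stop and the mould's floor is back at the bottom. However, one lever press may have gone over the wrist-force limit, and that alone could fail the run. I handed the job in at about 14.5 s of the 48 s, and it gave no verdict.

**What I did:** I pressed the wooden mould's lever to its stop and pushed the bar with two spread fingers along the rails. It met the stop at about 15 N. I then pressed the empty floor down and moved the arm clear.

**Last checks that passed:**
- **Bar:** its centre is about 150 mm along the rack, where a bar touching the stop should be. It looks square and flat, and roughly 15 mm off the lane middle at most.
- **Floor:** the fingertips bottomed out at 25.2 mm with about 23 N, against a lowest plate height of 25 mm. The lever is back up.
- **Other things:** the two bars on the rack look unmoved, and the arm passed near nothing else on the table. The tool read about zero force after it backed off.

**Checks that were off:**
- **Wrist force:** the last row of the lever press read (-45, 20, 110) N, about 120.4 N in total. The limit is 120 N, so it may have been passed for a moment. The extra press was not needed, as the lever was already practically down.
- **Tool tilt:** the tool gradually tilted by about 0.1 rad. I allowed for this in the moves, and I saw no harm from it.

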